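# Lock the centrifuge lid

## Task

The loaded centrifuge's lid still stands slightly ajar on its sprung hinges. With the fingers closed, set the fingertips in the slot of the round blue latch, press the lid fully down onto the case and, while it is down, turn the latch a quarter turn clockwise to its stop so that the lid stays locked shut when you let go. Do not pull the lid further open, and leave the tube rack, spray bottle, sample jar and marker where they are.

Things in the scene. Friction and masses are not known exactly. Their poses are not given: they have to be found in the camera images.
- centrifuge: beige bench centrifuge fixed to the bench, 370 mm deep (x), 340 mm wide (y), deck 165 mm high. Origin: centre of its underside. -x points to its front (sloped control fascia, reaching x = -210 mm; the robot stands there), +x to the hinges. Lid shut: its top face is level, 193 mm above the bench, latch axis at x = -98 mm, y = 0; lid 300 by 290 mm, 26 mm thick, round clear window
- lid (a joint): lid opening angle, rad: 0 fully shut (rigid stop), 0.06 to 0.10 at the start. Hinge line along y at x = 160 mm, z = 170 mm of the centrifuge; the free front edge faces the robot. Hinge springs push it up: keeping it fully down takes about 7 N (5 to 10) at the latch; unlocked and let go it rises again some 20 mm there
- latch (a joint): latch angle, rad, clockwise from above: 0 unlocked, 1.57 locked, rigid stop at each end; starts at 0 to 0.3, needs 0.1 to 0.2 Nm, stays where left. Its hidden cam drops through the deck when the lid is down; from 0.6 rad it slides under a ramp that draws the lid down the last 5 mm, and holds it shut beyond 1.2 rad. Turned with the lid up, the cam lands on the deck: turn back first
- latch_slot (a point): centre of the latch, level with the lid's top face; turns with the latch, tilts with the lid. Blue dial, 77 mm diameter, flush in the lid, 258 mm from the hinge line. Across its middle a finger slot 64 mm long, 28 wide, 14 deep, upright walls, closed ends, flat floor. x axis: along the slot to the end with the white mark; z: up out of the lid. Thinner fingers have play: turn further, to the stop
- lid_front (a point): middle of the lid's upper front edge, 52 mm in front of the latch axis; moves with the lid, 193 mm above the bench when shut. On the lid beside the dial a red dot (rear side) shows where the white mark points when unlocked, a green dot (right side seen from the front, centrifuge -y) where it points when locked; then the slot lies parallel to this edge
- tube_rack: loose blue rack with capped tubes, 180 (x) by 75 (y) mm, 102 mm high, on the bench on one side of the centrifuge, left or right; origin: centre of its underside. To be left alone
- spray_bottle: loose white bottle with blue cap, 68 mm diameter, 170 mm high, standing on the bench on the other side of the centrifuge; origin: centre of its underside. To be left alone
- sample_jar: loose clear jar with yellow lid, 58 mm diameter, 65 mm high, on the bench by the right side (-y) of the centrifuge; origin: centre of its underside. To be left alone
- marker: loose white marker with black cap, 138 mm long (x), 16 mm thick, lying on the bench by the left side (+y) of the centrifuge; origin: on its underside near the middle. To be left alone

How it is judged:
By the outcome, as a careful person would: the job done as asked, in the order asked, and still so for the second after the job is handed in, with the robot touching nothing.
It also fails if it takes over 38 s, if anything falls off the work surface, if the arm or the gripper's body presses on something with over 40 N, if the wrist force passes 120 N, or if a joint passes its speed limit or range.

## Robot

A 6-joint arm with a two-finger parallel gripper is mounted at the origin on the work surface. World frame = base frame: x ahead of the robot, y to its left, z up, the work surface at z = 0. Lengths are in mm, angles in rad, forces in N, time in s.
With the tool pointing down it reaches from about 375 to 975 mm from the base axis. Payload 3.8 kg.
Tool frame: the origin (TCP) lies midway between the tips of the shut fingers; the grasp point (between the pads) lies 19 mm behind it (pinch_z is the distance from the TCP to the grasp point, in mm); z points along the fingers, y is the line along which they close (so a half turn about z gives the same grasp; the last joint's range is limited). The gripper opens to 88 mm and grips with 3 to 60 N. Pads are 18 mm wide; open, the fingers measure 123 mm over their backs; the gripper's body (75 mm by 187 mm) begins 45 mm behind the grasp point.
Start: joints at [-1.169, 0.264, 1.604, -0, 1.274, -0.037], TCP at [286.77, -611.049, 238.706] pointing down, gripper open.
Joint ranges: [-2.63, 2.63], [-0.94, 2.18], [0.31, 2.57], [-1.31, 4.45], [0, 2.66], [-2.55, 2.55]. Speed limits (rad/s): [2.57, 2.57, 3.14, 3.14, 3.14, 3.14].

## Interface

Orientations are given as [roll, pitch, yaw] about the fixed x, y, z axes, in that order (R = Rz(yaw) Ry(pitch) Rx(roll)).
In Python, from cell import get_obs, camera, camera_info, close_job, cut_out, pinch_z gives the robot as it stands. The module is installed in compiled form; this text tells all that it offers.
- The arm moves only by the shell command python3 -m inch 'ROWS' [FORCE]. ROWS is JSON, a list of rows, each an object of numbers: "jaw": the closure in counts, from 0 (fully open) to 255 (shut); "tx", "ty", "tz": the shift along the tool's x, y, z each as a share of 0.1 m, from -1 to 1; "wx", "wy", "wz": the turn, a rotation vector about the tool's x, y, z each as a share of 360 degrees, from -1 to 1. In form: [{"jaw": .., "tx": .., "ty": .., "tz": .., "wx": .., "wy": .., "wz": ..}, ...]. A call has 1 to 12 rows; each row shifts and turns the commanded pose from where the row before left it, along the tool's axes as they then stand; what a row does not reach is not made up. A row lasts 1/8 s, in which the tool goes at most 62.5 mm and 10.7 degrees, less where a joint would pass 70% of its speed; a pose out of reach is approached as far as the arm can. A call with a number of a shift or a turn outside -1 to 1 is refused whole. A call with a gripper value outside its range is refused whole. The fingers move at their own pace and stop on an object; FORCE is the grip in N (left out, the last holds). Time passes only in rows, so rows that do not move let the fingers close. It gives the time, the measured TCP pose, the force, the opening and the grip force at its end, in the units of the state.
- get_obs(): the state, without advancing time (a new reading comes with each control period).
- camera(name): name is "side" or "top"; returns the picture (400x640x3 uint8, blue, green, red); there is no depth.
- camera_info(name): a dict with "fx", "fy", "cx", "cy" (pixels), "eye" and "rotation" of the camera in the world. Camera axes: x right, y down, z forward; pixel columns grow to the right and rows downward; lengths in mm; the calibration is good to about 2 mm. A picture is of the moment at which its call begins. camera_info takes no time and is no camera call.
- close_job(): hands the job in; it is judged then, once.
Trained networks look in the newest picture that a camera, given by its name, has taken for a name from the list of things; names that differ only in an ending like _2 or _b are one class to them, and where a whole thing is asked for, a point or a joint stands for the part that bears it (a point fixed in the world has none). Each returns a list of dicts, best first, with "score" (0 to 1); they miss things now and then, are a little off and sometimes report something else, mostly with a low value. They report only what shows in the picture. A call takes as long as a camera call.
- cut_out(camera, label): "pixels" (400x640 bool, what is visible of it) and "box" ([left, top, width, height] in pixels, round what is visible of it).
The state is a dict: "t": time; "joint_pos": joint angles; "qvel": joint speeds; "tau": joint torques, N m; "eef_pos": TCP position; "tool_rot": TCP orientation; "ft_force": force on the tool from outside, world axes, zero at the start; "torque": the same for the moment, N m; "opening": finger opening in mm; "finger_force": force on a finger pad.
Only numpy, scipy, OpenCV 4.12 (cv2) and the standard library are available. Lean on these libraries where they do the work, as an engineer would, in place of code of your own. Each camera call takes 0.05 s, during which the arm holds its last target. There are 200 camera calls.

## Working session

There is one attempt and no reset: what is moved stays moved. The work goes in short steps, Python scripts to look and compute and a shell command to move; the robot and the scene stay as the last step left them, time stands still between calls to the robot, and variables do not carry over. Pictures are saved under pics/ and viewed, at most 10 in all, crops included, and the job is handed in when it is done.

```bash
mkdir -p pics; python3 - <<'E'
from cell import *
import cv2,json
o=get_obs();print(o)
for n in("side","top"):
    cv2.imwrite(f"pics/{n}0.png",camera(n));i=camera_info(n);print(n,i)
print(pinch_z)
for n in("side","top"):
  for l in("latch_slot","lid_front","centrifuge"):
    for r in cut_out(n,l)[:2]: print(n,l,r["score"],r["box"])
E
```

```text
{'t': 0.0, 'joint_pos': array([-1.16889592e+00,  2.64732540e-01,  1.60532576e+00,  1.06043512e-05,
        1.27369261e+00, -3.68970007e-02]), 'qvel': array([ 0.00096599,  0.00156174,  0.00087488,  0.00046091, -0.00085554,
        0.00164374]), 'tau': array([ 2.57901862e-03, -5.02098584e+01, -3.56874776e+01,  7.27069052e-02,
        2.93287332e-02, -2.01482658e-04]), 'eef_pos': array([ 286.50891311, -610.41856798,  237.42793494]), 'tool_rot': array([-3.13943624e+00, -8.97413475e-05,  4.38794192e-01]), 'ft_force': array([0.33923522, 0.09735406, 0.93864271]), 'torque': array([-0.02791317,  0.01787472,  0.03128311]), 'finger_force': 0.0, 'opening': 88.10460036897857}
side {'fx': 494.7098910801103, 'fy': 494.7098910801103, 'cx': 322.21360619018725, 'cy': 194.37451499978195, 'eye': array([1472.24600821, -103.12197045,  969.82338748]), 'rotation': array([-2.31134492e+00,  4.87871502e-04,  1.44831018e+00])}
top {'fx': 503.6153205916881, 'fy': 503.6153205916881, 'cx': 318.64853145423814, 'cy': 207.6735487791864, 'eye': array([ 432.77769281,   25.81078206, 1448.8361276 ]), 'rotation': array([-3.03206847, -0.00396095, -1.56725427])}
18.700000000000003
side latch_slot 0.74 [193.9, 247.1, 25.5, 29.7]
side latch_slot 0.56 [281.2, 147.7, 29.1, 22.1]
side lid_front 0.97 [235.8, 139.0, 144.9, 112.5]
side lid_front 0.23 [195.1, 246.0, 28.4, 30.4]
top latch_slot 0.84 [332.2, 215.9, 32.4, 33.7]
top lid_front 0.93 [283.7, 133.4, 128.2, 129.4]
top centrifuge 0.84 [270.8, 121.0, 147.0, 164.3]
top centrifuge 0.53 [231.9, 245.8, 24.0, 29.5]
```

View pics/side0.png

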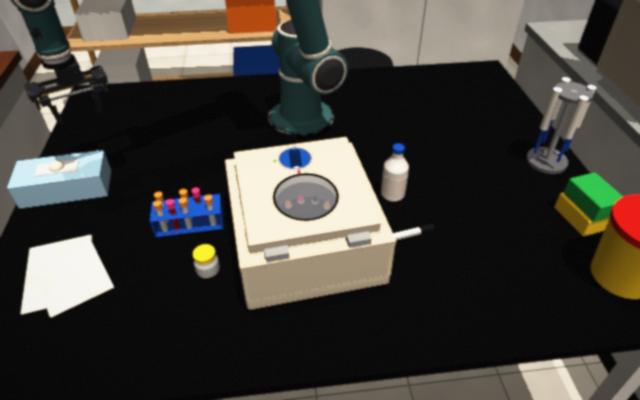

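View pics/top0.png

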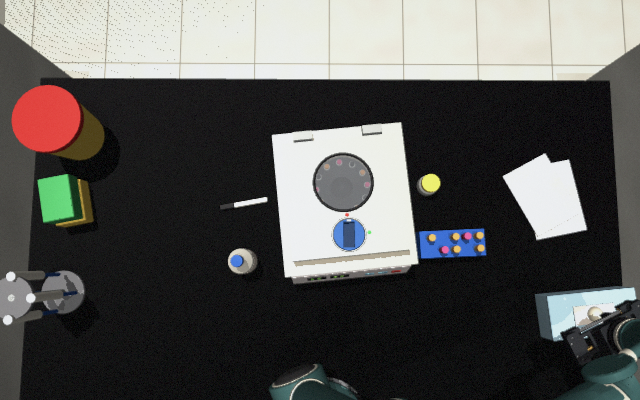

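Top picture: the dial is at about (349,234), its slot is nearly along the image vertical, the red dot is at (347,215) and the green dot at (369,233). The side picture shows the dial at (295,158). The side network's best latch hit, at (206,262), is actually the jar.

```bash
cat > h.py <<'E'
import numpy as np,cv2
from cell import *
from scipy.spatial.transform import Rotation as R
def ray(n,u,v):
    i=camera_info(n);d=R.from_euler('xyz',i['rotation']).as_matrix()@[(u-i['cx'])/i['fx'],(v-i['cy'])/i['fy'],1]
    return i['eye'],d
def at(n,u,v,z):
    e,d=ray(n,u,v);return e+d*(z-e[2])/d[2]
def tri(a,b):
    e1,d1=ray(*a);e2,d2=ray(*b)
    s=np.linalg.lstsq(np.c_[d1,-d2],e2-e1,rcond=None)[0]
    p,q=e1+s[0]*d1,e2+s[1]*d2;return (p+q)/2,np.linalg.norm(p-q)
def dial(n,im,c,r=32):
    hsv=cv2.cvtColor(im,cv2.COLOR_BGR2HSV);m=np.zeros(im.shape[:2],np.uint8);cv2.circle(m,c,r,255,-1)
    b=cv2.inRange(hsv,(100,110,70),(125,255,255))&m
    k=max(cv2.findContours(b,cv2.RETR_EXTERNAL,cv2.CHAIN_APPROX_NONE)[0],key=cv2.contourArea)
    hull=cv2.convexHull(k);return cv2.fitEllipse(hull),b
E
python3 - <<'E'
from h import *
t=cv2.imread("pics/top0.png");s=cv2.imread("pics/side0.png")
et,bt=dial("top",t,(349,234),24);es,bs=dial("side",s,(295,158),22)
print(et,es);P,g=tri(("top",*et[0]),("side",*es[0]));print("latch",P,g)
hsv=cv2.cvtColor(t,cv2.COLOR_BGR2HSV)
roi=np.zeros(bt.shape,np.uint8);roi[205:262,320:380]=255
for nm,m in(("red",cv2.inRange(hsv,(0,90,90),(12,255,255))|cv2.inRange(hsv,(168,90,90),(180,255,255))),("green",cv2.inRange(hsv,(45,80,80),(80,255,255)))):
    v,u=np.nonzero(m&roi); 
    if len(u): p=at("top",u.mean(),v.mean(),P[2]);d=p-P;print(nm,u.mean(),v.mean(),len(u),d,np.degrees(np.arctan2(d[1],d[0])))
# lid edges
for r in cut_out("top","lid_front")[:1]:
    k=max(cv2.findContours(r["pixels"].astype(np.uint8),0,1)[0],key=cv2.contourArea)
    for q in cv2.boxPoints(cv2.minAreaRect(k)): print("lid corner px",q,at("top",*q,205))
big=cv2.resize(t[120:290,265:425],None,fx=3.5,fy=3.5,interpolation=cv2.INTER_CUBIC)
d=cv2.resize(t[205:262,320:380],None,fx=9,fy=9,interpolation=cv2.INTER_CUBIC);cv2.imwrite("pics/dial.png",d)
# slot: dark pixels in ellipse
m=np.zeros(bt.shape,np.uint8);cv2.circle(m,tuple(int(round(x)) for x in et[0]),15,255,-1)
dk=cv2.inRange(hsv,(0,0,0),(180,255,95))&m
v,u=np.nonzero(dk);pts=np.array([at("top",a,b,P[2])[:2] for a,b in zip(u,v)]);c=pts.mean(0);w,V=np.linalg.eigh(np.cov(pts.T));print("slot",c,len(u),np.sqrt(w*12),np.degrees(np.arctan2(V[1,1],V[0,1])))
E
```

```text
((348.7347106933594, 234.26670837402344), (30.8714599609375, 31.151004791259766), 148.44577026367188) ((294.62786865234375, 157.76470947265625), (19.360881805419922, 29.996444702148438), 87.80995178222656)
latch [503.54987132 -53.10565988 208.5208446 ] 0.24440157612518434
red 346.5 214.2 10 [ 4.96616005e+01  5.50495502e+00 -5.68434189e-14] 6.32537514021914
green 369.0 232.0 9 [ 5.78972882e+00 -4.98722712e+01 -5.68434189e-14] -83.37810954823388
lid corner px [280.05786 142.66388] [733.97853374 119.18982851 205.        ]
lid corner px [397.5766 130.8042] [ 765.92012762 -177.52772582  205.        ]
lid corner px [409.57928 249.73972] [ 466.19462296 -203.04176394  205.        ]
lid corner px [292.06055 261.5994 ] [436.11208321  86.17800656 205.        ]
slot [529.39599125 -51.39633637] 16 [23.14890325 52.53109388] -162.7284117938107
```

View pics/dial.png

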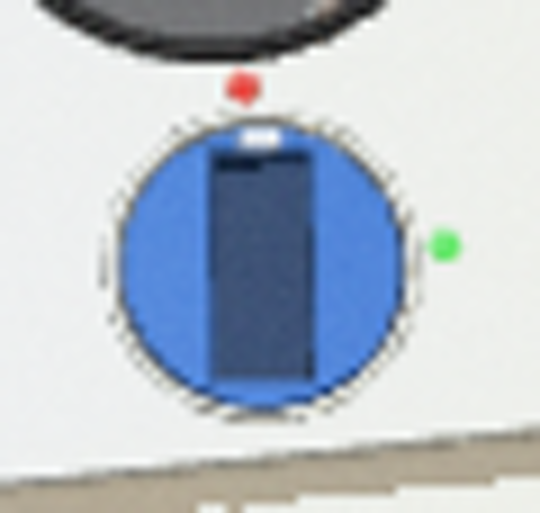

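The slot points along world yaw of about 0° and the case yaw is about 6.3°, so the latch sits at about 0.11 rad. I'll close the fingers, rise and travel to a point above the latch.

```bash
python3 -m inch '[{"jaw":255,"tz":-0.3},{"jaw":255,"tx":0.36,"ty":-0.34},{"jaw":255,"tx":0.36,"ty":-0.34},{"jaw":255,"tx":0.36,"ty":-0.34},{"jaw":255,"tx":0.36,"ty":-0.34},{"jaw":255,"tx":0.36,"ty":-0.34},{"jaw":255,"tx":0.36,"ty":-0.34},{"jaw":255,"tx":0.36,"ty":-0.34},{"jaw":255,"tx":0.36,"ty":-0.34},{"jaw":255,"tx":0.36,"ty":-0.34},{"jaw":255,"tx":0.36,"ty":-0.34},{"jaw":255,"tx":0.36,"ty":-0.34}]' 20
python3 -m inch '[{"jaw":255,"wz":-0.028},{"jaw":255,"wz":-0.028},{"jaw":255,"wz":-0.028},{"jaw":255,"wz":-0.028},{"jaw":255,"wz":-0.028},{"jaw":255,"wz":-0.022},{"jaw":255}]'
```

```text
$[0]: bad value
$[0]: bad value
```

```bash
python3 -m inch '[{"jaw":255,"tx":0,"ty":0,"tz":-0.3,"wx":0,"wy":0,"wz":0}]' 20
```

```text
t: 0.57
eef_pos: [286.0, -609.3, 265.5]
tool_rot: [-3.135, -0.0, 0.439]
ft_force: [-0.7, -0.2, -0.2]
opening: 80.3
finger_force: 0.0
```

All keys are needed in every row.

```bash
python3 -m inch '[{"jaw":255,"tx":0.36,"ty":-0.34,"tz":0,"wx":0,"wy":0,"wz":0},{"jaw":255,"tx":0.36,"ty":-0.34,"tz":0,"wx":0,"wy":0,"wz":0},{"jaw":255,"tx":0.36,"ty":-0.34,"tz":0,"wx":0,"wy":0,"wz":0},{"jaw":255,"tx":0.36,"ty":-0.34,"tz":0,"wx":0,"wy":0,"wz":0},{"jaw":255,"tx":0.36,"ty":-0.34,"tz":0,"wx":0,"wy":0,"wz":0},{"jaw":255,"tx":0.36,"ty":-0.34,"tz":0,"wx":0,"wy":0,"wz":0},{"jaw":255,"tx":0.36,"ty":-0.34,"tz":0,"wx":0,"wy":0,"wz":0},{"jaw":255,"tx":0.36,"ty":-0.34,"tz":0,"wx":0,"wy":0,"wz":0},{"jaw":255,"tx":0.36,"ty":-0.34,"tz":0,"wx":0,"wy":0,"wz":0},{"jaw":255,"tx":0.36,"ty":-0.34,"tz":0,"wx":0,"wy":0,"wz":0},{"jaw":255,"tx":0.36,"ty":-0.34,"tz":0,"wx":0,"wy":0,"wz":0},{"jaw":255,"tx":0.36,"ty":-0.34,"tz":0,"wx":0,"wy":0,"wz":0}]'
python3 -m inch '[{"jaw":255,"tx":0,"ty":0,"tz":0,"wx":0,"wy":0,"wz":-0.028},{"jaw":255,"tx":0,"ty":0,"tz":0,"wx":0,"wy":0,"wz":-0.028},{"jaw":255,"tx":0,"ty":0,"tz":0,"wx":0,"wy":0,"wz":-0.028},{"jaw":255,"tx":0,"ty":0,"tz":0,"wx":0,"wy":0,"wz":-0.028},{"jaw":255,"tx":0,"ty":0,"tz":0,"wx":0,"wy":0,"wz":-0.028},{"jaw":255,"tx":0,"ty":0,"tz":0,"wx":0,"wy":0,"wz":-0.022},{"jaw":255,"tx":0,"ty":0,"tz":0,"wx":0,"wy":0,"wz":0}]'
```

```text
t: 2.08
eef_pos: [505.0, -56.6, 269.1]
tool_rot: [3.141, -0.001, 0.439]
ft_force: [0.0, -0.6, 0.5]
opening: 0.6
finger_force: 0.0
t: 2.95
eef_pos: [504.5, -58.2, 268.9]
tool_rot: [3.141, -0.0, 1.455]
ft_force: [-0.7, 0.9, 1.1]
opening: 0.5
finger_force: 0.0
```

```bash
python3 -m inch '[{"jaw":255,"tx":0.05,"ty":-0.01,"tz":0.25,"wx":0,"wy":0,"wz":0},{"jaw":255,"tx":0,"ty":0,"tz":0.24,"wx":0,"wy":0,"wz":0},{"jaw":255,"tx":0,"ty":0,"tz":0,"wx":0,"wy":0,"wz":0}]'
python3 - <<'E'
from h import *
s=camera("side");t=camera("top");print(get_obs()["eef_pos"])
a=cv2.resize(s[110:190,250:340],None,fx=4.4,fy=4.4,interpolation=2);b=cv2.resize(t[195:275,305:395],None,fx=4.4,fy=4.4,interpolation=2)
cv2.imwrite("pics/c1.png",np.hstack([a,b]))
E
```

```text
t: 3.32
eef_pos: [502.5, -52.8, 217.7]
tool_rot: [-3.137, -0.0, 1.455]
ft_force: [0.5, 1.2, 0.7]
opening: 0.6
finger_force: 0.0
[504.30226942 -53.11929257 220.26072086]
```

View pics/c1.png

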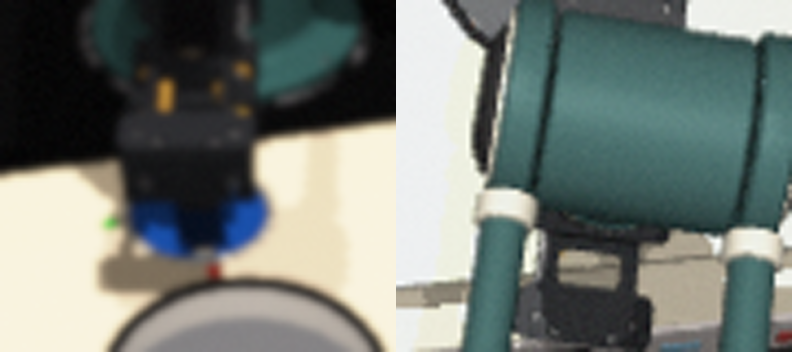

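The side crop shows the fingers over the middle of the dial, with the rear slot end and mark visible at about crop (205,245). The top view is blocked by the arm. I'll lower the fingers into the slot and watch the force.

```bash
python3 -m inch '[{"jaw":255,"tx":0,"ty":0,"tz":0.08,"wx":0,"wy":0,"wz":0},{"jaw":255,"tx":0,"ty":0,"tz":0.07,"wx":0,"wy":0,"wz":0},{"jaw":255,"tx":0,"ty":0,"tz":0,"wx":0,"wy":0,"wz":0}]';python3 -m inch '[{"jaw":255,"tx":0,"ty":0,"tz":0.05,"wx":0,"wy":0,"wz":0},{"jaw":255,"tx":0,"ty":0,"tz":0,"wx":0,"wy":0,"wz":0}]'
```

```text
t: 3.8
eef_pos: [503.6, -53.1, 204.0]
tool_rot: [-3.14, -0.0, 1.456]
ft_force: [-0.5, -0.2, -0.2]
opening: 0.5
finger_force: 0.0
t: 4.05
eef_pos: [503.8, -53.1, 199.3]
tool_rot: [-3.141, -0.0, 1.457]
ft_force: [1.1, 0.2, -0.4]
opening: 0.4
finger_force: 0.0
```

In the slot with no contact yet. Now I'll press down in steps; the floor should be at about z=179 when the lid is shut.

```bash
python3 -m inch '[{"jaw":255,"tx":0,"ty":0,"tz":0.06,"wx":0,"wy":0,"wz":0},{"jaw":255,"tx":0,"ty":0,"tz":0.04,"wx":0,"wy":0,"wz":0},{"jaw":255,"tx":0,"ty":0,"tz":0,"wx":0,"wy":0,"wz":0}]';python3 -m inch '[{"jaw":255,"tx":0,"ty":-0.01,"tz":0.05,"wx":0,"wy":0,"wz":0},{"jaw":255,"tx":0,"ty":0,"tz":0.04,"wx":0,"wy":0,"wz":0},{"jaw":255,"tx":0,"ty":0,"tz":0,"wx":0,"wy":0,"wz":0}]'
```

```text
t: 4.42
eef_pos: [504.1, -53.2, 189.6]
tool_rot: [3.142, 0.0, 1.457]
ft_force: [-0.4, -0.6, 2.6]
opening: 0.1
finger_force: 1.1
t: 4.8
eef_pos: [503.6, -53.3, 181.3]
tool_rot: [3.14, 0.0, 1.457]
ft_force: [-0.8, -1.2, 4.6]
opening: 0.6
finger_force: 2.5
```

```bash
python3 -m inch '[{"jaw":255,"tx":0,"ty":0,"tz":0.03,"wx":0,"wy":0,"wz":0},{"jaw":255,"tx":0,"ty":0,"tz":0,"wx":0,"wy":0,"wz":0}]';python3 -m inch '[{"jaw":255,"tx":0,"ty":0,"tz":0.02,"wx":0,"wy":0,"wz":0},{"jaw":255,"tx":0,"ty":0,"tz":0,"wx":0,"wy":0,"wz":0}]'
```

```text
t: 5.05
eef_pos: [503.6, -53.3, 179.3]
tool_rot: [3.14, 0.0, 1.457]
ft_force: [-3.9, -0.3, 9.7]
opening: 0.6
finger_force: 4.9
t: 5.3
eef_pos: [503.6, -53.3, 179.2]
tool_rot: [3.14, 0.001, 1.457]
ft_force: [-8.0, 0.0, 19.6]
opening: 0.4
finger_force: 9.9
```

The lid is fully down at z=179 with 19.6 N. Now I'll turn clockwise (+wz).

```bash
python3 -m inch '[{"jaw":255,"tx":0,"ty":-0.01,"tz":0,"wx":0,"wy":0,"wz":0.015},{"jaw":255,"tx":0,"ty":0,"tz":0,"wx":0,"wy":0,"wz":0.02},{"jaw":255,"tx":0,"ty":0,"tz":0,"wx":0,"wy":0,"wz":0.02},{"jaw":255,"tx":0,"ty":0,"tz":0,"wx":0,"wy":0,"wz":0.02},{"jaw":255,"tx":0,"ty":0,"tz":0,"wx":0,"wy":0,"wz":0}]';python3 - <<'E'
from cell import *
o=get_obs();print(o["torque"],o["joint_pos"])
E
python3 -m inch '[{"jaw":255,"tx":0,"ty":0,"tz":0,"wx":0,"wy":0,"wz":0.02},{"jaw":255,"tx":0,"ty":0,"tz":0,"wx":0,"wy":0,"wz":0.02},{"jaw":255,"tx":0,"ty":0,"tz":0,"wx":0,"wy":0,"wz":0.02},{"jaw":255,"tx":0,"ty":0,"tz":0,"wx":0,"wy":0,"wz":0.02},{"jaw":255,"tx":0,"ty":0,"tz":0,"wx":0,"wy":0,"wz":0.02},{"jaw":255,"tx":0,"ty":0,"tz":0,"wx":0,"wy":0,"wz":0}]';python3 - <<'E'
from cell import *
o=get_obs();print(o["torque"],o["joint_pos"])
E
```

```text
t: 5.92
eef_pos: [504.2, -54.2, 179.3]
tool_rot: [3.136, -0.001, 0.985]
ft_force: [-3.4, -3.3, 16.4]
opening: 0.3
finger_force: 7.9
[-0.49225937  0.59214139 -0.00513297] [-0.15486417 -0.01210311  2.02640447 -0.00207211  1.12174345  0.43211436]
t: 6.68
eef_pos: [503.9, -55.5, 179.2]
tool_rot: [3.135, -0.002, 0.357]
ft_force: [-3.7, -8.1, 15.4]
opening: 0.8
finger_force: 8.2
[-1.20124542  0.7374567   0.04021252] [-0.15583035 -0.01214509  2.0264903  -0.00501052  1.12188285  1.06039396]
```

```bash
python3 -m inch '[{"jaw":255,"tx":0,"ty":0,"tz":0,"wx":0,"wy":0,"wz":0.02},{"jaw":255,"tx":0,"ty":0,"tz":0,"wx":0,"wy":0,"wz":0.02},{"jaw":255,"tx":0,"ty":0,"tz":0,"wx":0,"wy":0,"wz":0.02},{"jaw":255,"tx":0,"ty":0,"tz":0,"wx":0,"wy":0,"wz":0.02},{"jaw":255,"tx":0,"ty":0,"tz":0,"wx":0,"wy":0,"wz":0}]';python3 - <<'E'
from h import *
o=get_obs();print(o["torque"],o["joint_pos"],o["tau"])
s=camera("side");t=camera("top")
a=cv2.resize(s[110:190,250:340],None,fx=4.4,fy=4.4,interpolation=2);b=cv2.resize(t[195:275,305:395],None,fx=4.4,fy=4.4,interpolation=2)
cv2.imwrite("pics/c2.png",np.hstack([a,b]))
E
```

```text
t: 7.3
eef_pos: [502.8, -55.4, 179.2]
tool_rot: [3.137, -0.003, -0.146]
ft_force: [-7.2, -7.6, 19.3]
opening: 0.9
finger_force: 14.7
[-1.13856925  1.24181086  0.03763473] [-0.15582889 -0.01258274  2.02695347 -0.00515111  1.1243478   1.5629074 ] [  4.09881413 -24.21859503 -28.29028487   2.60286279  -2.31711455
   0.36160078]
```

View pics/c2.png

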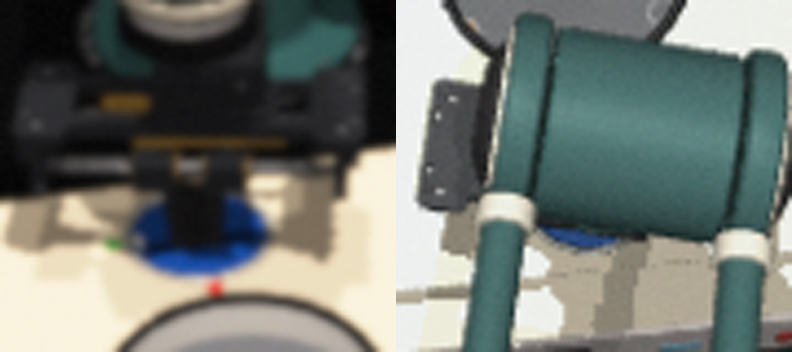

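The side crop shows the white mark at about (140,241), almost level with the green dot at (112,244), so the latch is nearly locked. I'll turn further to the stop.

```bash
python3 -m inch '[{"jaw":255,"tx":0,"ty":0,"tz":0,"wx":0,"wy":0,"wz":0.014},{"jaw":255,"tx":0,"ty":0,"tz":0,"wx":0,"wy":0,"wz":0.014},{"jaw":255,"tx":0,"ty":0,"tz":0,"wx":0,"wy":0,"wz":0}]';python3 -c "
from cell import *
o=get_obs();print(o['torque'],o['tau'][5],o['joint_pos'][5])"
python3 -m inch '[{"jaw":255,"tx":0,"ty":0,"tz":0,"wx":0,"wy":0,"wz":0.014},{"jaw":255,"tx":0,"ty":0,"tz":0,"wx":0,"wy":0,"wz":0}]';python3 -c "
from cell import *
o=get_obs();print(o['torque'],o['tau'][5],o['joint_pos'][5])"
```

```text
t: 7.78
eef_pos: [501.8, -53.8, 179.2]
tool_rot: [3.139, -0.001, -0.32]
ft_force: [-10.9, -1.4, 21.8]
opening: 0.5
finger_force: 33.2
[-0.26765353  1.77182272  0.79676867] 1.0107019543647766 1.736969182595885
t: 8.02
eef_pos: [501.7, -52.9, 179.2]
tool_rot: [3.141, 0.0, -0.406]
ft_force: [-11.4, 1.3, 22.3]
opening: 0.2
finger_force: 51.8
[0.19499378 1.81671598 1.22407873] 1.4150608330965042 1.8240352978079266
```

Torque is up to 1.2 Nm, so the latch is at the stop. I'll unwind the play, lift straight out and check.

```bash
python3 -m inch '[{"jaw":255,"tx":0,"ty":0,"tz":-0.03,"wx":0,"wy":0,"wz":-0.02},{"jaw":255,"tx":0,"ty":0,"tz":-0.03,"wx":0,"wy":0,"wz":-0.025},{"jaw":255,"tx":0,"ty":0,"tz":0,"wx":0,"wy":0,"wz":-0.01},{"jaw":255,"tx":0,"ty":0,"tz":0,"wx":0,"wy":0,"wz":0}]';python3 -c "
from cell import *
o=get_obs();print(o['torque'],o['tau'][5],o['joint_pos'][5])"
```

```text
t: 8.52
eef_pos: [501.9, -52.7, 181.2]
tool_rot: [-3.141, 0.0, -0.065]
ft_force: [-0.0, 0.0, -0.2]
opening: 0.5
finger_force: 0.0
[0.08565865 0.02090057 0.01722078] -0.22654491942375898 1.481146875698011
```

Zero force and the lid stays down. Lifting out and clearing the view.

```bash
python3 -m inch '[{"jaw":255,"tx":0,"ty":0,"tz":-0.2,"wx":0,"wy":0,"wz":0},{"jaw":255,"tx":0,"ty":0,"tz":-0.4,"wx":0,"wy":0,"wz":0},{"jaw":255,"tx":0,"ty":0,"tz":-0.4,"wx":0,"wy":0,"wz":0},{"jaw":255,"tx":0,"ty":0.4,"tz":0,"wx":0,"wy":0,"wz":0},{"jaw":255,"tx":0,"ty":0.5,"tz":0,"wx":0,"wy":0,"wz":0},{"jaw":255,"tx":0,"ty":0.5,"tz":0,"wx":0,"wy":0,"wz":0},{"jaw":255,"tx":0,"ty":0.5,"tz":0,"wx":0,"wy":0,"wz":0},{"jaw":255,"tx":0,"ty":0.5,"tz":0,"wx":0,"wy":0,"wz":0},{"jaw":255,"tx":0,"ty":0.4,"tz":0,"wx":0,"wy":0,"wz":0},{"jaw":255,"tx":0,"ty":0,"tz":0,"wx":0,"wy":0,"wz":0}]'
python3 - <<'E'
from h import *
s=camera("side");t=camera("top")
cv2.imwrite("pics/t2.png",t)
et,bt=dial("top",t,(349,236),24);es,bs=dial("side",s,(295,160),22)
print(et,es);print("latch",*tri(("top",*et[0]),("side",*es[0])))
a=cv2.resize(s[110:210,220:400],None,fx=4.4,fy=4.4,interpolation=2);b=cv2.resize(t[205:265,290:398],(792,440)[:2],interpolation=2)
cv2.imwrite("pics/c3.png",cv2.resize(np.vstack([a[:300],b[:300]]),(792,600)))
E
```

```text
t: 9.78
eef_pos: [483.6, -334.7, 280.8]
tool_rot: [-3.141, 0.001, -0.069]
ft_force: [-0.1, 0.5, -0.1]
opening: 0.6
finger_force: 0.0
((348.2898254394531, 235.3060302734375), (30.25580596923828, 30.733572006225586), 168.7072296142578) ((294.86248779296875, 162.5162353515625), (18.069271087646484, 29.09407615661621), 87.73820495605469)
latch [501.88894791 -53.01916311 192.10113254] 0.2220705725587528
```

View pics/c3.png

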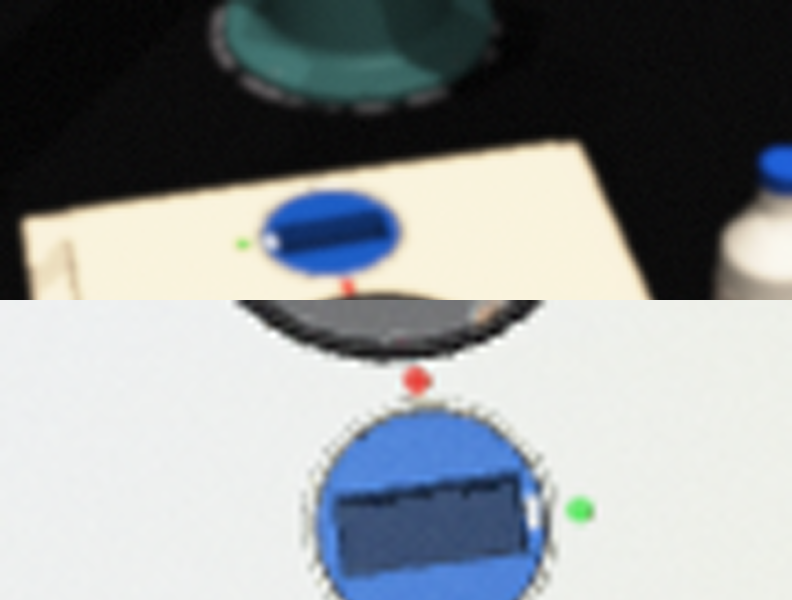

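View pics/t2.png

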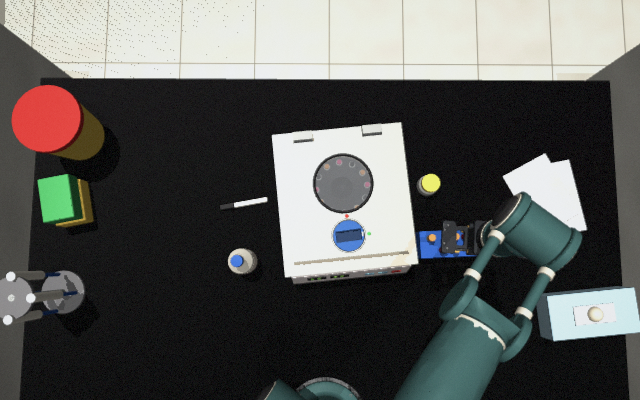

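The white mark at crop (533,510) points at the green dot (580,510) and the slot lies parallel to the front edge. The dial now triangulates to z≈192 (193 is shut). The rack, bottle, jar and marker have not moved, and the arm is clear at z 281.

```bash
python3 -c "
from cell import *
print(close_job())"
```

```text
the job is handed in; nothing more can be done
None
```

The lid is fully down and stayed shut after release, with the latch turned clockwise to its stop; the rack, bottle, jar and marker are where they were, and the job was handed in at about 10 s.

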